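Hook a kiln ring out from behind the drive guard

ROBOT

A 6-joint arm with a two-finger parallel gripper is mounted at the origin on a cart in front of the work surface, level with it; the furniture and walls round the work are solid. World frame = base frame: x ahead of the robot, y to its left, z up, the work surface at z = 0. Lengths are in m, angles in rad, forces in N, time in s.
With the tool pointing down it reaches from about 0.35 to 0.975 m from the base axis. Payload 4.9 kg.
Tool frame: the origin (TCP) lies midway between the tips of the shut fingers; the grasp point (between the pads) lies 19 mm behind it; z points along the fingers, y is the line along which they close (so a half turn about z gives the same grasp; the last joint's range is limited). The gripper opens to 85 mm and grips with 20 to 120 N. Pads are 22 mm wide; open, the fingers measure 114 mm over their backs; the gripper's body (76 mm by 85 mm) begins 54 mm behind the grasp point. The pads swing forward as they close: fully open they stand 13 mm farther back than shut.
Start: joints at [-1.453, 0.053, 1.613, -0, 1.476, -0.119], TCP at [0.147, -0.608, 0.231] pointing down, gripper open.
Joint ranges: [-3.01, 3.01], [-1.01, 2.22], [0.06, 2.58], [-1.02, 4.17], [0.09, 2.62], [-3.14, 3.14]. Speed limits (rad/s): [2.57, 2.57, 3.14, 3.14, 3.14, 3.14].

INTERFACE

Orientations are given as a rotation vector (axis times angle).
In Python, from station import ctrl gives the robot as it stands.
- The arm moves only by the shell command python3 -m handwheel 'ROWS' [FORCE]. ROWS is JSON, a list of rows, each an object with "gripper": the gripper command: -1 is fully open, 1 is shut, values between are in proportion; "offset": the shift along the tool's x, y, z in mm, a list of three; "rotation": the turn, a rotation vector about the tool's x, y, z in rad, a list of three. A call has exactly 8 rows; each row is the pose to reach, as a shift and turn from the pose commanded when the call began, along the tool's axes at that moment; what a row does not reach only later rows make up. A row lasts 1/8 s, in which the tool goes at most 62.5 mm and 10.7 degrees, less where a joint would pass 70% of its speed; a pose out of reach is approached as far as the arm can. A call with a gripper value outside its range is refused whole. The fingers move at their own pace and stop on an object; FORCE is the grip in N (left out, the last holds). Time passes only in rows, so rows that repeat a pose let the fingers close, or fill a call up. It gives the time, the measured TCP pose, the force, the opening and the grip force at its end, in the units of the state.
- ctrl.get_obs(): the state, without advancing time (a new reading comes with each control period).
- ctrl.get_image(name): name is "side" or "top"; returns a dict with "image" (384x512x3 uint8, red, green, blue), "fovy" (degrees; the focal length in pixels is half the picture's height over the tangent of half this angle, whatever the lens; pixels are square), "cx", "cy" (the principal point, pixels), "k1" (the pictures are not rectified: a ray, as slopes to the right and down, at radius r is drawn at 1 + k1 r^2 times it, then the intrinsics apply), "xyz" and "attitude" of the camera in the world. Camera axes: x right, y up, looking along -z (the intrinsics and any distortion apply to the point x, -y, -z); pixel columns grow to the right and rows downward; lengths in m; the calibration is good to about 2 mm. A picture is of the moment at which its call begins. There is no depth.
- ctrl.finish_job(): hands the job in; it is judged then, once.
The state is a dict: "t": time; "q": joint angles; "dq": joint speeds; "effort": joint torques, N m; "tool_pos": TCP position; "tool_rot": TCP orientation; "contact_force": force on the tool from outside, world axes, zero at the start; "wrist_torque": the same for the moment, N m; "opening": finger opening in m; "grip_force": force on a finger pad.
Only numpy, scipy, OpenCV 4.12 (cv2) and the standard library are available. Lean on these libraries where they do the work, as an engineer would, in place of code of your own. Each camera call takes 0.05 s, during which the arm holds its last target. There are 200 camera calls.

TASK

A fragile blue ceramic ring has slid behind the fixed guard, which stays where it is. With the sprung hook, reach in, drop the hook into the ring, draw it out gently through the gap in the yellow rail (feel along the rail for the gap, never stretching the hook's spring to its stop), until it lies flat on the table clear in front of the rail. Then unhook it, lay the hook down on the table away from the ring, and do not touch the ring by hand or disturb anything else.

Things in the scene. Friction and masses are not known exactly. Their poses are not given: they have to be found in the camera images.
- guard: fixed low hood, 250 mm long (its x), 165 deep, 78 high: clear roof (inside height 71 mm), grey walls at both ends and the back, dark roller along the back (its front at local y = -122 mm). Origin: on the table, middle of the open front; +y points out of the opening, about to the robot's left; +x along the opening, about away from the robot; inside is y < 0
- rail_mid (a point): point on the guard 10 mm up, in the middle of its opening, axes as the guard's. Across it, local y = -4 to 4 mm, stands a fixed yellow rail 10 mm high with one gap 52 mm wide, the ring's only way out. The gap's place varies and is not measured: its centre lies at local x = 0 to 50 mm, always 30 to 125 mm farther along +x than the ring at the start
- ring: fragile blue ceramic ring lying flat behind the rail, 44 mm outside, 24 mm bore, 14 mm high, about 60 g; origin at the centre of its underside, z up. A pull or push of 10 N from the hook breaks it
- puller: sprung hook: wooden handle 100 x 22 x 40 mm on the table, origin at the centre of its underside; local +x points along the steel draw rod (8.4 mm thick, axis 26 mm above the underside) to the hook. Grasp it across the 22 mm. About 0.2 kg. The rod pulls out of the handle against a spring of 250 N/m to a hard stop at 30 mm (7.5 N); it cannot be pushed in
- hook_tip (a point): lowest point of the hook: the rod's end, turned straight down, 8.4 mm thick, level with the handle's underside and, unstretched, 210 mm along the handle's +x from the handle's origin; free length below the rod about 20 mm
- hook (a joint): stretch of the hook's spring in m: 0 relaxed, 0.03 at the stop
- wood_rib: flat oval wooden rib, 83 x 52 x 8 mm; bystander, leave it alone. Origin at the centre of its underside
- tape_roll: roll of cream tape, 104 mm across, 25 mm high; bystander, leave it alone. Origin at the centre of its underside
- clay_moth: small grey clay moth, 58 x 68 x 11 mm; bystander, leave it alone. Origin at the centre of its underside

How it is judged:
By the outcome, as a careful person would: the job done as asked, in the order asked, and still so for the second after the job is handed in, with the robot touching nothing.
It also fails if it takes over 64 s, if anything falls off the work surface, if the arm or the gripper's body presses on something with over 40 N, if the wrist force passes 120 N, or if a joint passes its speed limit or range.

## Working session

There is one attempt and no reset: what is moved stays moved. The work goes in short steps, Python scripts to look and compute and a shell command to move; the robot and the scene stay as the last step left them, time stands still between calls to the robot, and variables do not carry over. Pictures are saved under pics/ and viewed, at most 10 in all, crops included, and the job is handed in when it is done.

```bash
ls; mkdir -p pics
cat > h.py <<'E'
import numpy as np, cv2
from scipy.spatial.transform import Rotation as R
from station import ctrl
def cam(n):
    d=ctrl.get_image(n); return d
def att(d):
    a=np.array(d["attitude"],float)
    if a.shape==(3,3): return a
    return R.from_rotvec(a).as_matrix() if a.size==3 else R.from_quat(a).as_matrix()
def K(d):
    f=d["image"].shape[0]/2/np.tan(np.radians(d["fovy"])/2)
    return np.array([[f,0,d["cx"]],[0,f,d["cy"]],[0,0,1.]])
def dist(d): return np.array([d["k1"],0,0,0,0.])
def ray(d,uv):
    p=cv2.undistortPoints(np.array(uv,float).reshape(-1,1,2),K(d),dist(d)).reshape(-1,2)
    v=np.c_[p[:,0],-p[:,1],-np.ones(len(p))]
    return v@att(d).T
def onz(d,uv,z):
    v=ray(d,uv); c=np.array(d["xyz"]); return c+v*((z-c[2])/v[:,2])[:,None]
def proj(d,P):
    q=(np.atleast_2d(P)-np.array(d["xyz"]))@att(d); q=q*[1,-1,-1]
    return cv2.projectPoints(q,np.zeros(3),np.zeros(3),K(d),dist(d))[0].reshape(-1,2)
def save(d,n): cv2.imwrite("pics/"+n+".png",d["image"][:,:,::-1])
E
python3 - <<'E'
from h import *
o=ctrl.get_obs(); print({k:np.round(v,3) for k,v in o.items()})
ims=[]
for n in("top","side"):
    d=cam(n); print(n,{k:v for k,v in d.items() if k!="image"}); ims.append(d["image"]); np.save("pics/"+n+"0.npy",d,allow_pickle=True)
    cv2.imwrite("pics/%s0.png"%n,cv2.resize(d["image"],(800,600),interpolation=cv2.INTER_CUBIC)[:,:,::-1])
E
```

```text
pics
{'t': np.float64(0.0), 'q': array([-1.453,  0.053,  1.614, -0.   ,  1.476, -0.119]), 'dq': array([-0.001, -0.001, -0.001,  0.001,  0.   ,  0.   ]), 'effort': array([-1.0000e-03, -3.9368e+01, -3.7018e+01, -0.0000e+00,  7.0000e-03,
        0.0000e+00]), 'tool_pos': array([ 0.147, -0.607,  0.23 ]), 'tool_rot': array([-3.117, -0.371,  0.   ]), 'contact_force': array([ 1.046,  0.161, -0.077]), 'wrist_torque': array([-0.017,  0.008, -0.029]), 'grip_force': np.float64(0.0), 'opening': np.float64(0.085)}
top {'fovy': 56.176020826291754, 'cx': 252.05037788731596, 'cy': 192.6325778349848, 'k1': -0.07887657345615047, 'xyz': array([0.5104908 , 0.12948851, 0.90022298]), 'attitude': array([ 0.0874574 , -0.0699012 , -1.58408637])}
side {'fovy': 49.55062437471008, 'cx': 254.2606370043429, 'cy': 193.39369641675967, 'k1': -0.057924057226077276, 'xyz': array([0.28460039, 0.97354571, 0.57251844]), 'attitude': array([ 0.25115374, -1.41997473, -2.43960357])}
```

View pics/top0.png

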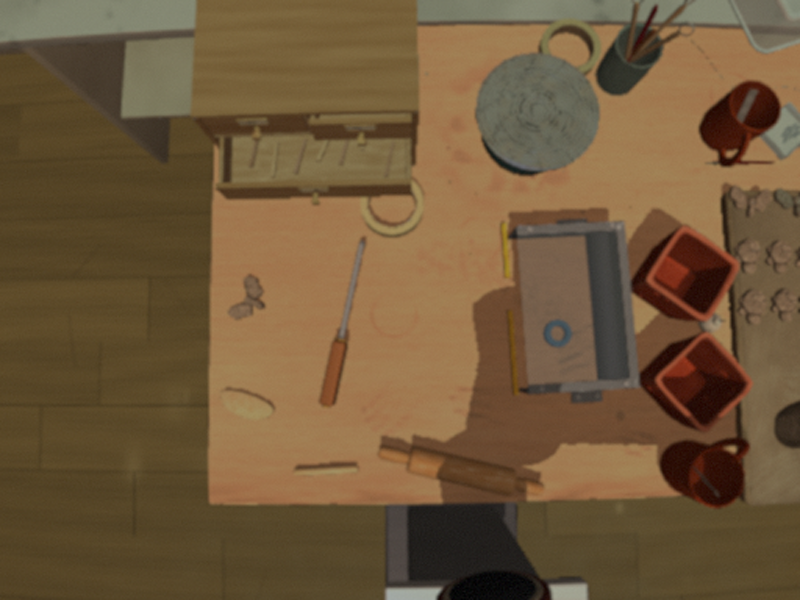

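View pics/side0.png

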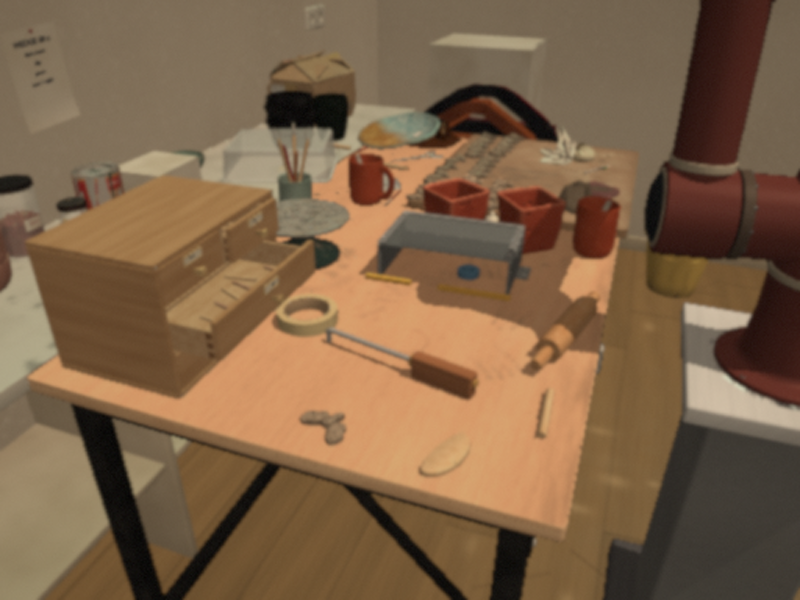

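The top view shows the guard at about (575,305), with its opening to the left. The rail pieces are at (505,222–278) and (510–518,310–395), so the gap is near row 294. The ring is at (557,333), and the puller runs from its handle end at (328,404) to the hook at (362,240). The hook lies close to the tape roll at (392,207). I'll measure these next.

Run:
```python
from h import *
T=np.load("pics/top0.npy",allow_pickle=True).item(); S=np.load("pics/side0.npy",allow_pickle=True).item()
def mask(d,lo,hi,box):
    h=cv2.cvtColor(d["image"],cv2.COLOR_RGB2HSV); m=cv2.inRange(h,np.array(lo),np.array(hi)); k=np.zeros_like(m); s=512/800
    x0,y0,x1,y1=[int(v*s) for v in box]; k[y0:y1,x0:x1]=m[y0:y1,x0:x1]; return k
def blobs(m,mn=8):
    n,l,st,c=cv2.connectedComponentsWithStats(m); return [(i,st[i],c[i]) for i in range(1,n) if st[i][4]>=mn],l
for nm,d,boxes in(("T",T,dict(rail=(490,205,525,405),ring=(535,310,580,355),han=(310,325,355,415))),("S",S,dict(rail=(355,262,525,305),ring=(450,258,490,285),han=(400,340,490,400)))):
    for k,b in boxes.items():
        lo,hi={"rail":((18,150,60),(32,255,255)),"ring":((90,60,30),(125,255,255)),"han":((3,150,30),(14,255,175))}[k]
        bl,l=blobs(mask(d,lo,hi,b))
        for i,st,c in bl:
            ys,xs=np.where(l==i); p=np.c_[xs,ys].astype(float)
            z={"rail":.01,"ring":.014,"han":.04}[k]
            r=cv2.minAreaRect(p.astype(np.float32)); w=onz(d,cv2.boxPoints(r),z)
            print(nm,k,st,"c",c.round(1),"xy",onz(d,[c],z)[0].round(3)[:2],"box",w[:,:2].round(3).tolist())
h=cv2.cvtColor(T["image"],cv2.COLOR_RGB2HSV)
for r in range(138,256,4): print(r,[tuple(int(a) for a in h[r,c]) for c in range(319,335,2)])
# zoom crops
def crop(d,b,n,f):
    s=.64;x0,y0,x1,y1=[int(v*s) for v in b]; return cv2.resize(d["image"][y0:y1,x0:x1],None,fx=f,fy=f,interpolation=cv2.INTER_CUBIC)
a=crop(T,(300,190,660,420),'',2.5)[:,:,::-1]; b=crop(S,(300,200,540,410),'',1.9)[:,:,::-1]
c=cv2.resize(crop(T,(300,190,660,420),'',1),(800,511),interpolation=cv2.INTER_CUBIC)[:,:,::-1]; cv2.imwrite("pics/c0.png",c)
```

```text
T rail [320 142   7  36 126] c [323.2 159.9] xy [ 0.68  -0.041] box [[0.725, -0.034], [0.726, -0.044], [0.637, -0.048], [0.636, -0.038]]
T rail [325 200   6  52 102] c [327.8 224.3] xy [ 0.518 -0.047] box [[0.579, -0.042], [0.579, -0.048], [0.453, -0.054], [0.453, -0.048]]
T ring [356 206   8   8  11] c [360.3 208.6] xy [ 0.556 -0.128] box [[0.562, -0.118], [0.566, -0.122], [0.548, -0.139], [0.545, -0.135]]
T han [205 218  17  42 382] c [212.9 238.6] xy [0.488 0.233] box [[0.443, 0.255], [0.539, 0.234], [0.534, 0.212], [0.438, 0.233]]
S rail [235 174  27   7  58] c [247.3 177.3] xy [ 0.679 -0.037] box [[0.716, -0.03], [0.721, -0.045], [0.638, -0.045], [0.634, -0.03]]
S ring [294 171  11   7  61] c [299.4 173.8] xy [ 0.54  -0.106] box [[0.56, -0.118], [0.532, -0.128], [0.522, -0.09], [0.549, -0.08]]
S han [263 226  42  28 679] c [283.2 239.3] xy [0.48  0.262] box [[0.528, 0.281], [0.536, 0.219], [0.433, 0.243], [0.43, 0.301]]
138 [(15, 130, 161), (14, 131, 162), (15, 128, 161), (15, 133, 132), (13, 142, 106), (13, 140, 109), (13, 138, 109), (13, 143, 109)]
142 [(16, 123, 156), (17, 14
[... 3094 characters left out ...]
0, 112), (14, 147, 111), (13, 137, 112)]
238 [(13, 140, 109), (13, 140, 106), (13, 144, 108), (13, 140, 109), (15, 168, 91), (18, 199, 113), (15, 159, 111), (13, 137, 110)]
242 [(13, 138, 109), (12, 140, 106), (13, 137, 108), (13, 141, 107), (16, 165, 93), (18, 209, 110), (15, 155, 105), (14, 142, 108)]
246 [(13, 142, 106), (13, 137, 106), (13, 141, 105), (13, 141, 107), (14, 154, 93), (18, 207, 107), (16, 176, 106), (13, 137, 106)]
250 [(12, 137, 104), (13, 141, 105), (13, 141, 105), (13, 137, 106), (13, 143, 96), (18, 210, 107), (17, 193, 102), (12, 124, 68)]
254 [(13, 142, 108), (12, 141, 107), (13, 141, 107), (12, 142, 106), (14, 144, 106), (12, 140, 106), (14, 147, 106), (12, 142, 108)]
```

View pics/c0.png

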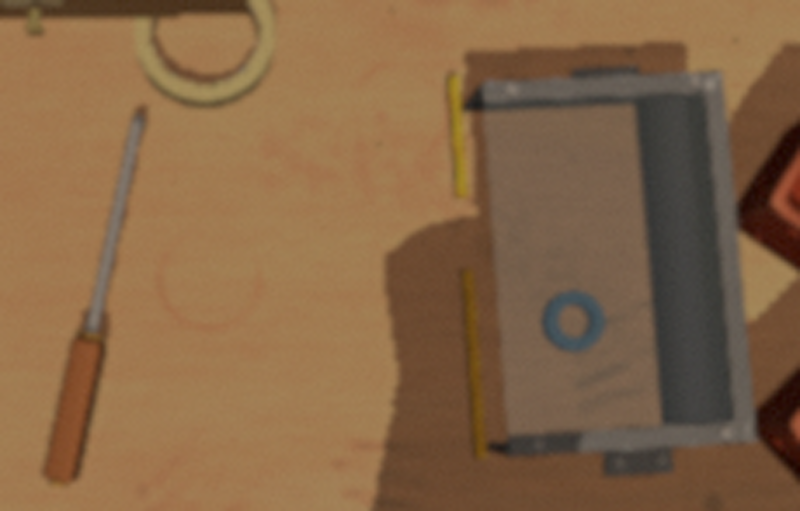

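The crop shows the rail pieces ending at rows 197 and 268, so the gap is near row 232. The ring is centred at about (573,321), and the rod tip at (140,108). I'll fit these more precisely and work out the grasp.

```bash
cat > meas.py <<'E'
from h import *
def ringpx(d,guess,rad=16):
    im=d["image"].astype(int); q=im[:,:,2]-im[:,:,0]   # B-R
    m=np.zeros(q.shape,np.uint8); x,y=map(int,guess)
    sl=np.s_[y-rad:y+rad,x-rad:x+rad]; m[sl]=(q[sl]>10)
    c,_=cv2.findContours(m,cv2.RETR_EXTERNAL,cv2.CHAIN_APPROX_NONE)
    if not c: return None
    c=max(c,key=cv2.contourArea)
    (a,b),r=cv2.minEnclosingCircle(c); mm=cv2.moments(cv2.convexHull(c))
    return np.array([mm["m10"]/mm["m00"],mm["m01"]/mm["m00"]]),cv2.boundingRect(c)
def guard():
    # rail line from top view
    return None
E
python3 - <<'E'
from meas import *
T=np.load("pics/top0.npy",allow_pickle=True).item(); S=np.load("pics/side0.npy",allow_pickle=True).item()
for n,d,g in(("T",T,(357,214)),("S",S,(299.5,174))):
    r=ringpx(d,g); print(n,r, onz(d,[r[0]],.010)[0].round(4) if r else '')
    if r:
        x,y,w,h=r[1]; print(onz(d,[(x,y),(x+w,y+h)],.01).round(4)[:,:2].tolist())
# rail: saturation-weighted per row in top
h=cv2.cvtColor(T["image"],cv2.COLOR_RGB2HSV).astype(float)
pts=[];prof=[]
for r in range(136,260):
    c0=322+(r-142)*8/110.
    cs=np.arange(int(c0-3),int(c0+6)); w=np.clip(h[r,cs,1]-155,0,None)
    prof.append((r,int(w.sum())))
    if w.sum()>40: pts.append(((w*cs).sum()/w.sum(),r))
print(prof)
W=onz(T,pts,.01)[:,:2]; vx,vy,x0,y0=cv2.fitLine(W.astype(np.float32),cv2.DIST_HUBER,0,.001,.001).ravel(); 
if vx<0: vx,vy=-vx,-vy
print("rail dir",vx,vy,"pt",x0,y0,"ang",np.degrees(np.arctan2(vy,vx)))
# handle and rod
im=T["image"]
hm=cv2.inRange(h.astype(np.uint8),np.array((3,150,30)),np.array((14,255,175)));k=np.zeros_like(hm);k[208:265,198:228]=hm[208:265,198:228]
c=max(cv2.findContours(k,0,cv2.CHAIN_APPROX_NONE)[0],key=cv2.contourArea); print("handle",cv2.minAreaRect(c), onz(T,cv2.boxPoints(cv2.minAreaRect(c)),.04)[:,:2].round(4).tolist())
# rod: low saturation pixels
k=np.zeros_like(hm);m=((h[:,:,1]<105)).astype(np.uint8);k[148:212,210:240]=m[148:212,210:240]
ys,xs=np.where(k); print(len(xs),xs.min(),xs.max(),ys.min(),ys.max())
Wr=onz(T,np.c_[xs,ys],.028)[:,:2]; l=cv2.fitLine(Wr.astype(np.float32),cv2.DIST_HUBER,0,.001,.001).ravel(); print("rod",l,Wr[ys.argmin()],Wr[ys.argmax()])
E
```

```text
T (array([356.45951036, 213.        ]), (349, 206, 16, 15)) [ 0.5451 -0.1196  0.01  ]
[[0.5628, -0.1016], [0.5249, -0.1402]]
S (array([299.35185185, 173.67724868]), (294, 170, 12, 8)) [ 0.5421 -0.1138  0.01  ]
[[0.5638, -0.132], [0.5166, -0.0935]]
[(136, 0), (137, 0), (138, 0), (139, 0), (140, 0), (141, 0), (142, 0), (143, 50), (144, 86), (145, 90), (146, 93), (147, 94), (148, 115), (149, 117), (150, 139), (151, 125), (152, 112), (153, 96), (154, 89), (155, 94), (156, 87), (157, 89), (158, 82), (159, 95), (160, 97), (161, 101), (162, 100), (163, 103), (164, 106), (165, 95), (166, 80), (167, 86), (168, 90), (169, 90), (170, 94), (171, 87), (172, 88), (173, 89), (174, 86), (175, 101), (176, 97), (177, 43), (178, 0), (179, 0), (180, 0), (181, 0), (182, 0), (183, 0), (184, 0), (185, 0), (186, 0), (187, 0), (188, 0), (189, 0), (190, 0), (191, 0), (192, 0), (193, 0), (194, 0), (195, 0), (196, 0), (197, 0), (198, 30), (199, 102), (200, 140), (201, 147), (202, 149), (203, 138), (204, 152), (205, 151), (206, 156), (207, 133), (208, 137), (209, 142), (210, 138), (211, 149), (212, 142), (213, 1
[... 215 characters left out ...]
145), (232, 141), (233, 132), (234, 148), (235, 144), (236, 136), (237, 145), (238, 147), (239, 145), (240, 149), (241, 142), (242, 136), (243, 164), (244, 154), (245, 161), (246, 157), (247, 142), (248, 153), (249, 162), (250, 177), (251, 136), (252, 74), (253, 1), (254, 0), (255, 0), (256, 0), (257, 0), (258, 0), (259, 0)]
rail dir 0.99928063 0.03792455 pt 0.57948834 -0.044729583 ang 2.1734378
handle ((212.8268280029297, 238.6414337158203), (9.428811073303223, 41.41692352294922), 12.094757080078125) [[0.4429, 0.255], [0.5387, 0.2338], [0.5337, 0.2117], [0.4381, 0.2331]]
234 217 233 154 211
rod [ 0.9754842  -0.22006953  0.62353724  0.2043443 ] [0.69467169 0.18919773] [0.55452788 0.22438971]
```

```bash
cat >> h.py <<'E'
def yaw(Rm): return np.degrees(np.arctan2(Rm[1,0],Rm[0,0]))
def go(target,psi=None):
    "print offset(mm)/rotation in the tool frame from the measured pose to target (psi deg: yaw of tool x, tool down)"
    o=ctrl.get_obs(); Rm=R.from_rotvec(o["tool_rot"]).as_matrix(); p=o["tool_pos"]
    off=Rm.T@(np.array(target)-p)*1000
    if psi is None: rv=np.zeros(3)
    else:
        a=np.radians(psi); D=np.array([[np.cos(a),np.sin(a),0],[np.sin(a),-np.cos(a),0],[0,0,-1]]); rv=R.from_matrix(Rm.T@D).as_rotvec()
    print("t",round(float(o["t"]),2),"pos",p.round(4),"yaw",yaw(Rm).round(2),"F",np.round(o["contact_force"],1),"open",round(float(o["opening"]),4),"-> off",off.round(1),"rot",rv.round(3))
    return o
E
python3 - <<'E'
from h import *
T=np.load("pics/top0.npy",allow_pickle=True).item()
f=lambda r: np.array([322.6+(r-142.9)*(330.2-322.6)/109.3,r])
for r in(142.9,177.6,187.95,198.3,252.2,197.55): print(r,onz(T,[f(r)],.01)[0].round(4))
gx=np.array([.99928,.0379]);gy=np.array([-.0379,.99928]);p0=np.array([.5795,-.0447])
for n,z,u in(("roof corner top-left",.078,(192+487*.288,121.6+82*.288)),("roof bottom-left",.078,(192+510*.288,121.6+450*.288)),("tr",.078,(192+718*.288,121.6+75*.288))):
    w=onz(T,[u],z)[0][:2]; print(n,w.round(3),"local",(w-p0)@gx,(w-p0)@gy)
ring=np.array([.544,-.117]); print("ring loc",(ring-p0)@gx,(ring-p0)@gy)
go((.5,-.15,.25),90); go((.4885,.2335,.15),167.3)
E
```

```text
142.9 [ 0.7235 -0.0413  0.01  ]
177.6 [ 0.6348 -0.0441  0.01  ]
187.95 [ 0.6088 -0.045   0.01  ]
198.3 [ 0.5829 -0.0459  0.01  ]
252.2 [ 0.45   -0.0509  0.01  ]
197.55 [ 0.5847 -0.0459  0.01  ]
roof corner top-left [ 0.701 -0.051] local 0.12157632843368414 -0.010611858067482252
roof bottom-left [ 0.456 -0.057] local -0.1233937762155998 -0.007651939531831489
tr [ 0.705 -0.209] local 0.11883905057007127 -0.1688133288667717
ring loc -0.038214609999999975 -0.070902494
t 0.1 pos [ 0.1466 -0.607   0.2302] yaw 13.57 F [ 0.2  0.5 -0.4] open 0.0856 -> off [ 450.8 -361.4  -19.1] rot [-1.000e-03 -1.000e-03 -1.334e+00]
t 0.1 pos [ 0.1466 -0.607   0.2302] yaw 13.57 F [ 0.2  0.5 -0.4] open 0.0856 -> off [ 529.6 -736.7   81.6] rot [-0.    -0.003 -2.683]
```

```bash
python3 -m handwheel '[{"gripper":-1,"offset":[450,-361,-19],"rotation":[0,0,-1.334]},{"gripper":-1,"offset":[450,-361,-19],"rotation":[0,0,-1.334]},{"gripper":-1,"offset":[450,-361,-19],"rotation":[0,0,-1.334]},{"gripper":-1,"offset":[450,-361,-19],"rotation":[0,0,-1.334]},{"gripper":-1,"offset":[450,-361,-19],"rotation":[0,0,-1.334]},{"gripper":-1,"offset":[450,-361,-19],"rotation":[0,0,-1.334]},{"gripper":-1,"offset":[450,-361,-19],"rotation":[0,0,-1.334]},{"gripper":-1,"offset":[450,-361,-19],"rotation":[0,0,-1.334]}]'; python3 -c "
from h import *
go((.4885,.2335,.12),167.3)"
```

```text
t: 1.1
tool_pos: [0.4529, -0.2102, 0.2475]
tool_rot: [2.22, 2.223, -0.0]
contact_force: [0.6, -0.2, 0.4]
opening: 0.0853
grip_force: 0.0
t 1.1 pos [ 0.4529 -0.2102  0.2475] yaw 90.09 F [ 0.6 -0.2  0.4] open 0.0853 -> off [443.6  36.3 127.5] rot [-0.     0.    -1.348]
```

```bash
python3 -m handwheel '[{"gripper":-1,"offset":[443,36,0],"rotation":[0,0,-1.348]},{"gripper":-1,"offset":[443,36,0],"rotation":[0,0,-1.348]},{"gripper":-1,"offset":[443,36,0],"rotation":[0,0,-1.348]},{"gripper":-1,"offset":[443,36,0],"rotation":[0,0,-1.348]},{"gripper":-1,"offset":[443,36,50],"rotation":[0,0,-1.348]},{"gripper":-1,"offset":[443,36,100],"rotation":[0,0,-1.348]},{"gripper":-1,"offset":[443,36,127],"rotation":[0,0,-1.348]},{"gripper":-1,"offset":[443,36,127],"rotation":[0,0,-1.348]}]'; python3 -c "
from h import *
go((.4885,.2335,.008),167.3)
d=cam('top'); save(d,'t1')
for z in (0,.04): pass
h=cv2.cvtColor(d['image'],cv2.COLOR_RGB2HSV);m=(h[:,:,1]<105).astype(np.uint8);k=np.zeros_like(m);k[148:190,210:240]=m[148:190,210:240]
ys,xs=np.where(k);W=onz(d,np.c_[xs,ys],.028)[:,:2];print(cv2.fitLine(W.astype(np.float32),2,0,.001,.001).ravel())"
```

```text
t: 2.1
tool_pos: [0.4871, 0.2326, 0.1186]
tool_rot: [-0.344, -3.121, 0.001]
contact_force: [-0.1, -0.7, 0.4]
opening: 0.0854
grip_force: 0.0
t 2.1 pos [0.4871 0.2326 0.1186] yaw 167.43 F [-0.1 -0.7  0.4] open 0.0854 -> off [ -1.3   1.3 110.6] rot [-0.001 -0.001  0.002]
[ 0.9747616  -0.22324842  0.6504494   0.19811258]
```

```bash
python3 -m handwheel '[{"gripper":-1,"offset":[-1,1,40],"rotation":[0,0,0]},{"gripper":-1,"offset":[-1,1,80],"rotation":[0,0,0]},{"gripper":-1,"offset":[-1,1,100],"rotation":[0,0,0]},{"gripper":-1,"offset":[-1,1,110],"rotation":[0,0,0]},{"gripper":-1,"offset":[-1,1,110],"rotation":[0,0,0]},{"gripper":1,"offset":[-1,1,110],"rotation":[0,0,0]},{"gripper":1,"offset":[-1,1,110],"rotation":[0,0,0]},{"gripper":1,"offset":[-1,1,110],"rotation":[0,0,0]}]' 60; python3 -m handwheel '[{"gripper":1,"offset":[0,0,0],"rotation":[0,0,0]},{"gripper":1,"offset":[0,0,0],"rotation":[0,0,0]},{"gripper":1,"offset":[0,0,0],"rotation":[0,0,0]},{"gripper":1,"offset":[0,0,0],"rotation":[0,0,0]},{"gripper":1,"offset":[0,0,-5],"rotation":[0,0,0]},{"gripper":1,"offset":[0,0,-15],"rotation":[0,0,0]},{"gripper":1,"offset":[0,0,-30],"rotation":[0,0,0]},{"gripper":1,"offset":[0,0,-30],"rotation":[0,0,0]}]'
python3 - <<'E'
from h import *
go((.4885,.2335,.008),167.3)
d=cam('side'); cv2.imwrite('pics/s2.png',cv2.resize(d['image'][130:300,180:407],(800,599),interpolation=cv2.INTER_CUBIC)[:,:,::-1])
E
```

```text
t: 3.15
tool_pos: [0.4899, 0.2318, 0.0116]
tool_rot: [0.349, 3.121, 0.001]
contact_force: [0.0, -0.6, -0.9]
opening: 0.0325
grip_force: 0.0
t: 4.15
tool_pos: [0.4908, 0.2321, 0.0428]
tool_rot: [0.349, 3.119, 0.002]
contact_force: [0.4, 0.5, -1.4]
opening: 0.0214
grip_force: 58.9
t 4.15 pos [0.4908 0.2321 0.0428] yaw 167.23 F [ 0.4  0.5 -1.4] open 0.0214 -> off [ 2.7  0.8 34.8] rot [ 0.002  0.003 -0.001]
```

View pics/s2.png

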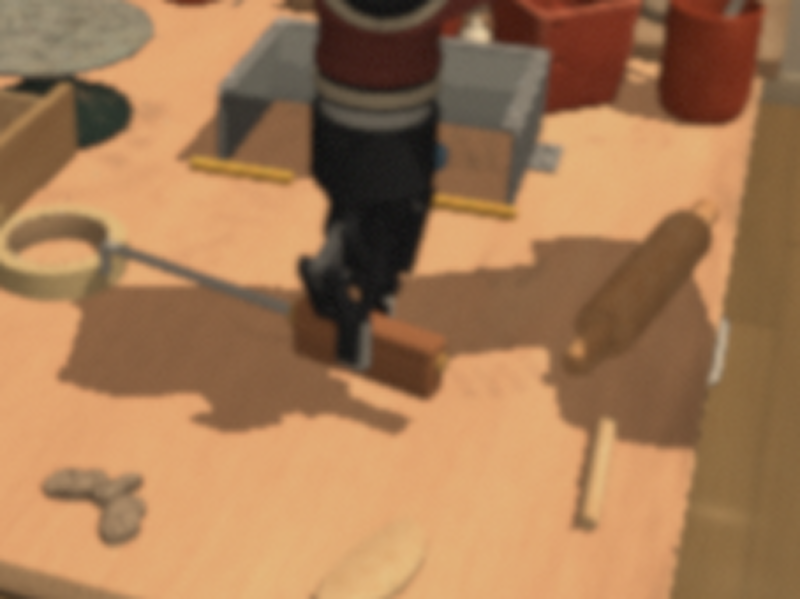

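The side view shows the handle held level, with the hook end lifted clear next to the tape at (110,245). Next I'll lift higher, turn and take it to in front of the opening.

```bash
python3 -m handwheel '[{"gripper":1,"offset":[0,0,-40],"rotation":[0,0,0]},{"gripper":1,"offset":[0,0,-80],"rotation":[0,0,0]},{"gripper":1,"offset":[0,0,-80],"rotation":[0,0,0.18]},{"gripper":1,"offset":[0,0,-80],"rotation":[0,0,0.36]},{"gripper":1,"offset":[0,0,-80],"rotation":[0,0,0.54]},{"gripper":1,"offset":[0,0,-80],"rotation":[0,0,0.72]},{"gripper":1,"offset":[0,0,-80],"rotation":[0,0,0.9]},{"gripper":1,"offset":[0,0,-80],"rotation":[0,0,1.08]}]'; python3 -c "
from h import *
go((.536,.245,.042),92.2)"
```

```text
t: 5.2
tool_pos: [0.489, 0.2315, 0.1202]
tool_rot: [-1.912, -2.492, 0.001]
contact_force: [-0.3, -0.5, -2.2]
opening: 0.0214
grip_force: 59.2
t 5.2 pos [0.489  0.2315 0.1202] yaw 105.01 F [-0.3 -0.5 -2.2] open 0.0214 -> off [ 0.8 49.  78.1] rot [-0.001  0.     0.224]
```

```bash
python3 -m handwheel '[{"gripper":1,"offset":[1,25,0],"rotation":[0,0,0.12]},{"gripper":1,"offset":[1,49,10],"rotation":[0,0,0.226]},{"gripper":1,"offset":[1,49,40],"rotation":[0,0,0.226]},{"gripper":1,"offset":[1,49,65],"rotation":[0,0,0.226]},{"gripper":1,"offset":[1,49,78],"rotation":[0,0,0.226]},{"gripper":1,"offset":[1,49,78],"rotation":[0,0,0.226]},{"gripper":1,"offset":[1,49,78],"rotation":[0,0,0.226]},{"gripper":1,"offset":[1,49,78],"rotation":[0,0,0.226]}]'
python3 - <<'E'
from h import *
o=go((.536,.245,.042),92.2)
S=cam('side'); T=cam('top'); np.save("pics/S3.npy",S,allow_pickle=True); np.save("pics/T3.npy",T,allow_pickle=True)
Rm=R.from_rotvec(o["tool_rot"]).as_matrix(); tip=o["tool_pos"]-Rm[:,0]*.209; tip[2]-=.01
for n,d in(("T",T),("S",S)): print(n,"pred tip",tip.round(4),proj(d,[tip,tip+[0,0,.026]]).round(1).tolist())
a=cv2.resize(T["image"][140:260,200:360],(800,600),interpolation=cv2.INTER_CUBIC)[:,:,::-1]; cv2.imwrite("pics/t3.png",a)
u=proj(S,[tip])[0]; x,y=int(u[0]),int(u[1]); print(x,y)
cv2.imwrite("pics/s3.png",cv2.resize(S["image"][y-60:y+60,x-80:x+80],(800,600),interpolation=cv2.INTER_CUBIC)[:,:,::-1])
E
```

```text
t: 6.2
tool_pos: [0.5374, 0.2459, 0.0443]
tool_rot: [2.173, 2.267, 0.004]
contact_force: [-0.1, 0.4, -2.3]
opening: 0.0211
grip_force: 59.3
t 6.2 pos [0.5374 0.2459 0.0443] yaw 92.41 F [-0.1  0.4 -2.3] open 0.0211 -> off [-0.9 -1.4  2.3] rot [ 0.003 -0.001  0.004]
T pred tip [0.5462 0.0371 0.0342] [[294.5, 213.2], [295.7, 212.7]]
S pred tip [0.5462 0.0371 0.0342] [[283.8, 189.3], [284.1, 180.7]]
283 189
```

View pics/t3.png

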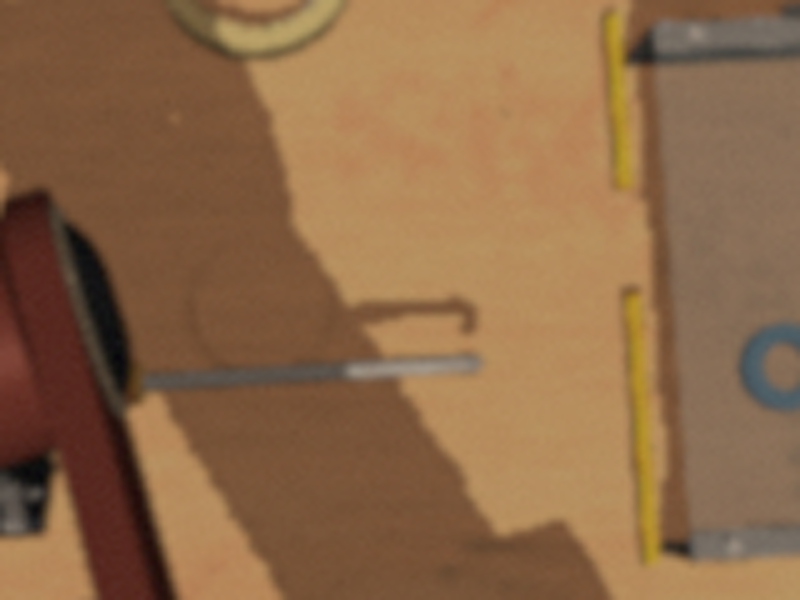

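View pics/s3.png

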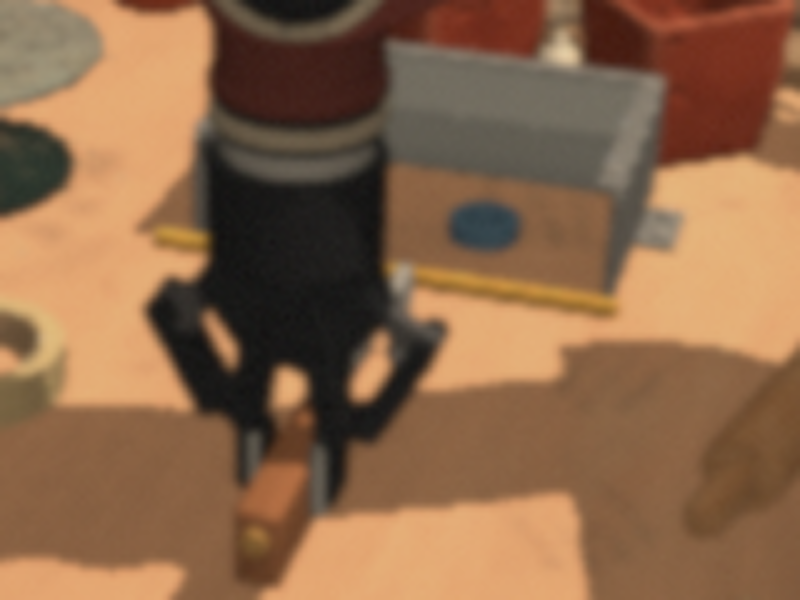

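The top crop shows the rod end at (480,364), native (296.0,212.8), close to the prediction, and the ring at (784,367). The side view has the hook hidden behind the gripper, with the ring at (485,226).

Run:
```python
from meas import *
T=np.load("pics/T3.npy",allow_pickle=True).item()
h=cv2.cvtColor(T["image"],cv2.COLOR_RGB2HSV)
for r in (211,212,213,214): print(r,h[r,288:300,1].tolist())
r=ringpx(T,(357,213)); print(r, onz(T,[r[0]],.007)[0].round(4))
for c in(296,297): print(onz(T,[(c,212.7)],.058).round(4))
o=go((.5375,.2459,.036),92.2)
d=np.array([.0379,-.99928,0]); ring=np.array([.5445,-.120,0])
t=ring-.207*d; t[2]=.038; go(t,92.2)
```

```text
211 [84, 82, 78, 73, 68, 70, 75, 90, 106, 121, 121, 124]
212 [46, 46, 46, 46, 49, 44, 46, 63, 94, 118, 125, 124]
213 [47, 53, 55, 50, 52, 51, 56, 75, 100, 121, 125, 125]
214 [77, 80, 87, 87, 87, 88, 91, 105, 117, 125, 127, 128]
(array([356.41689373, 212.77656676]), (349, 205, 16, 16)) [ 0.5458 -0.1203  0.007 ]
[[0.5463 0.0361 0.058 ]]
[[0.5463 0.0338 0.058 ]]
t 6.3 pos [0.5371 0.2458 0.0439] yaw 92.41 F [-0.2  0.4 -2.3] open 0.0212 -> off [0.1 0.4 7.9] rot [ 0.002 -0.001  0.004]
t 6.3 pos [0.5371 0.2458 0.0439] yaw 92.41 F [-0.2  0.4 -2.3] open 0.0212 -> off [-158.8   -7.1    5.8] rot [ 0.002 -0.001  0.004]
```

```bash
python3 -m handwheel '[{"gripper":1,"offset":[0,-8,6],"rotation":[0,0,0]},{"gripper":1,"offset":[-25,-8,6],"rotation":[0,0,0]},{"gripper":1,"offset":[-55,-8,6],"rotation":[0,0,0]},{"gripper":1,"offset":[-85,-8,6],"rotation":[0,0,0]},{"gripper":1,"offset":[-115,-8,6],"rotation":[0,0,0]},{"gripper":1,"offset":[-140,-8,6],"rotation":[0,0,0]},{"gripper":1,"offset":[-160,-8,6],"rotation":[0,0,0]},{"gripper":1,"offset":[-160,-8,6],"rotation":[0,0,0]}]'
python3 - <<'E'
from meas import *
o=go((.537,.086,.036),92.2)
T=cam("top"); np.save("pics/T4.npy",T,allow_pickle=True); S=cam("side")
Rm=R.from_rotvec(o["tool_rot"]).as_matrix(); tip=o["tool_pos"]-Rm[:,0]*.205; tip[2]-=.012; print(tip.round(4),proj(T,[tip,tip+[0,0,.026]]).round(1).tolist())
a=cv2.resize(T["image"][168:258,280:400],(480,360),interpolation=cv2.INTER_CUBIC); b=cv2.resize(S["image"][135:225,220:340],(480,360),interpolation=cv2.INTER_CUBIC)
a=cv2.resize(T["image"][182:242,310:390],(400,300),interpolation=cv2.INTER_CUBIC); b=cv2.resize(S["image"][145:205,260:340],(400,300),interpolation=cv2.INTER_CUBIC)
cv2.imwrite("pics/t4.png",np.hstack([a,b])[:,:,::-1])
E
```

```text
t: 7.3
tool_pos: [0.5348, 0.0845, 0.0366]
tool_rot: [-2.176, -2.265, 0.0]
contact_force: [0.3, -1.0, -3.1]
opening: 0.0208
grip_force: 59.3
t 7.3 pos [0.5348 0.0845 0.0366] yaw 92.3 F [ 0.3 -1.  -3.1] open 0.0208 -> off [1.4 2.2 0.6] rot [-0.    -0.     0.002]
[ 0.5431 -0.1204  0.0246] [[358.4, 213.6], [361.5, 213.1]]
```

View pics/t4.png

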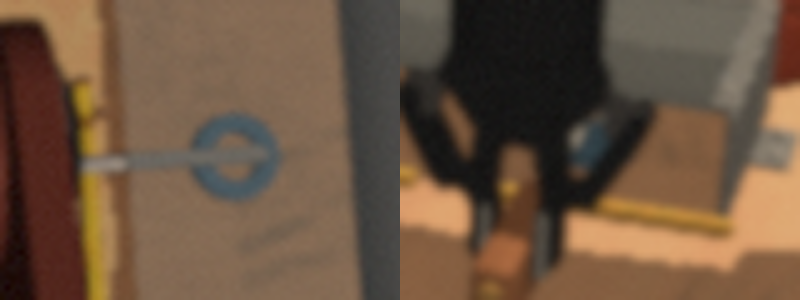

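The top crop shows the rod over the ring, with the ring centre at (235,157) and the rod end at (270,155). After allowing for parallax the tip is over the bore, so I'll shift 1.5 mm and lower it.

```bash
python3 -m handwheel '[{"gripper":1,"offset":[0,1.5,0],"rotation":[0,0,0]},{"gripper":1,"offset":[0,1.5,4],"rotation":[0,0,0]},{"gripper":1,"offset":[0,1.5,8],"rotation":[0,0,0]},{"gripper":1,"offset":[0,1.5,11],"rotation":[0,0,0]},{"gripper":1,"offset":[0,1.5,14],"rotation":[0,0,0]},{"gripper":1,"offset":[0,1.5,17],"rotation":[0,0,0]},{"gripper":1,"offset":[0,1.5,19],"rotation":[0,0,0]},{"gripper":1,"offset":[0,1.5,19],"rotation":[0,0,0]}]'
python3 - <<'E'
from meas import *
o=go((.537,.086,.017),92.2)
T=cam("top"); r=ringpx(T,(356,213)); print(r, onz(T,[r[0]],.007)[0].round(4))
E
```

```text
t: 8.4
tool_pos: [0.5365, 0.0854, 0.0176]
tool_rot: [-2.174, -2.267, 0.0]
contact_force: [-0.2, 0.1, -2.6]
opening: 0.0206
grip_force: 59.3
t 8.4 pos [0.5365 0.0854 0.0176] yaw 92.41 F [-0.2  0.1 -2.6] open 0.0206 -> off [0.6 0.6 0.6] rot [-0.    -0.     0.004]
(array([356.56160458, 213.02387775]), (349, 206, 16, 15)) [ 0.5452 -0.1207  0.007 ]
```

```bash
python3 -m handwheel '[{"gripper":1,"offset":[6,0,0],"rotation":[0,0,0]},{"gripper":1,"offset":[13,0,0],"rotation":[0,0,0]},{"gripper":1,"offset":[20,0,0],"rotation":[0,0,0]},{"gripper":1,"offset":[27,0,0],"rotation":[0,0,0]},{"gripper":1,"offset":[34,0,0],"rotation":[0,0,0]},{"gripper":1,"offset":[40,0,0],"rotation":[0,0,0]},{"gripper":1,"offset":[45,0,0],"rotation":[0,0,0]},{"gripper":1,"offset":[45,0,0],"rotation":[0,0,0]}]'
python3 - <<'E'
from meas import *
o=go((.537,.086,.017),92.2)
T=cam("top"); np.save("pics/T5.npy",T,allow_pickle=True); r=ringpx(T,(343,213),20); print(r, onz(T,[r[0]],.007)[0].round(4))
E
```

```text
t: 9.45
tool_pos: [0.5347, 0.1308, 0.0178]
tool_rot: [-2.174, -2.268, 0.0]
contact_force: [-1.2, -0.0, -1.1]
opening: 0.0215
grip_force: 59.3
t 9.45 pos [0.5347 0.1308 0.0178] yaw 92.43 F [-1.2 -0.  -1.1] open 0.0215 -> off [-44.8   0.4   0.8] rot [-0.    -0.     0.004]
(array([342.77777778, 213.36694678]), (336, 206, 15, 16)) [ 0.5449 -0.0861  0.007 ]
```

```bash
python3 -m handwheel '[{"gripper":1,"offset":[0,8,0],"rotation":[0,0,0]},{"gripper":1,"offset":[0,18,0],"rotation":[0,0,0]},{"gripper":1,"offset":[0,28,0],"rotation":[0,0,0]},{"gripper":1,"offset":[0,38,0],"rotation":[0,0,0]},{"gripper":1,"offset":[0,48,0],"rotation":[0,0,0]},{"gripper":1,"offset":[0,57,0],"rotation":[0,0,0]},{"gripper":1,"offset":[0,65,0],"rotation":[0,0,0]},{"gripper":1,"offset":[0,65,0],"rotation":[0,0,0]}]'
python3 - <<'E'
from meas import *
o=go((.6,.131,.017),92.2)
T=cam("top"); np.save("pics/T6.npy",T,allow_pickle=True); r=ringpx(T,(343,189),24); print(r, onz(T,[r[0]],.007)[0].round(4))
Rm=R.from_rotvec(o["tool_rot"]).as_matrix(); tip=o["tool_pos"]-Rm[:,0]*.206; print(tip.round(4))
E
```

```text
t: 10.5
tool_pos: [0.6004, 0.1331, 0.018]
tool_rot: [2.174, 2.267, 0.001]
contact_force: [-0.3, -1.2, -2.2]
opening: 0.0209
grip_force: 59.3
t 10.5 pos [0.6004 0.1331 0.018 ] yaw 92.41 F [-0.3 -1.2 -2.2] open 0.0209 -> off [-2.1 -0.5  1. ] rot [0.001 0.    0.004]
(array([337.70605187, 189.86551393]), (330, 182, 16, 16)) [ 0.6038 -0.0755  0.007 ]
[ 0.6091 -0.0727  0.018 ]
```

```bash
python3 -m handwheel '[{"gripper":1,"offset":[0,3,0],"rotation":[0,0,0]},{"gripper":1,"offset":[0,5,0],"rotation":[0,0,0]},{"gripper":1,"offset":[0,5,0],"rotation":[0,0,0]},{"gripper":1,"offset":[3,5,0],"rotation":[0,0,0]},{"gripper":1,"offset":[6,5,0],"rotation":[0,0,0]},{"gripper":1,"offset":[9,5,0],"rotation":[0,0,0]},{"gripper":1,"offset":[12,5,0],"rotation":[0,0,0]},{"gripper":1,"offset":[12,5,0],"rotation":[0,0,0]}]'
cat >> meas.py <<'E'
def loc(w): 
    e=np.array(w)[:2]-[.5795,-.0447]; return np.round([e@[.99928,.0379],e@[-.0379,.99928]],4)
def status(g,rad=24):
    o=go((.6,.131,.017),92.2); T=cam("top"); r=ringpx(T,g,rad)
    Rm=R.from_rotvec(o["tool_rot"]).as_matrix(); tip=o["tool_pos"]-Rm[:,0]*.206
    print(r); w=onz(T,[r[0]],.007)[0]; print("ring",w.round(4),"local",loc(w),"tip local",loc(tip)); return T
E
python3 -c "
from meas import *
status((333,188))"
```

```text
t: 11.55
tool_pos: [0.6041, 0.1457, 0.0178]
tool_rot: [-2.174, -2.268, -0.0]
contact_force: [0.9, -0.7, -2.7]
opening: 0.0213
grip_force: 59.3
t 11.55 pos [0.6041 0.1457 0.0178] yaw 92.43 F [ 0.9 -0.7 -2.7] open 0.0213 -> off [-14.5  -4.7   0.8] rot [ 0.    -0.     0.004]
(array([334.76746507, 188.14271457]), (327, 181, 16, 15))
ring [ 0.6083 -0.0683  0.007 ] local [ 0.0279 -0.0247] tip local [ 0.0327 -0.0167]
```

```bash
python3 -m handwheel '[{"gripper":1,"offset":[3,-1,0],"rotation":[0,0,0]},{"gripper":1,"offset":[6,-1,0],"rotation":[0,0,0]},{"gripper":1,"offset":[9,-1,0],"rotation":[0,0,0]},{"gripper":1,"offset":[12,-1,0],"rotation":[0,0,0]},{"gripper":1,"offset":[14,-1,0],"rotation":[0,0,0]},{"gripper":1,"offset":[14,-1,0],"rotation":[0,0,0]},{"gripper":1,"offset":[14,-1,0],"rotation":[0,0,0]},{"gripper":1,"offset":[14,-1,0],"rotation":[0,0,0]}]'; python3 -c "
from meas import *
T=status((329,188))
cv2.imwrite('pics/t7.png',cv2.resize(T['image'][158:218,285:365],(800,600),interpolation=cv2.INTER_CUBIC)[:,:,::-1])"
```

```text
t: 12.6
tool_pos: [0.6026, 0.1592, 0.0178]
tool_rot: [2.174, 2.267, 0.0]
contact_force: [0.6, 0.4, -2.5]
opening: 0.0215
grip_force: 59.3
t 12.6 pos [0.6026 0.1592 0.0178] yaw 92.4 F [ 0.6  0.4 -2.5] open 0.0215 -> off [-28.1  -3.8   0.8] rot [ 0.    -0.     0.003]
(array([329.8713615 , 187.66666667]), (322, 180, 16, 16))
ring [ 0.6097 -0.056   0.007 ] local [ 0.0297 -0.0125] tip local [ 0.0316 -0.0031]
```

The pull met no resistance, and the ring is in the gap at local (0.030, −0.0125). I'll keep drawing it straight out.

```bash
python3 -m handwheel '[{"gripper":1,"offset":[4,0,0],"rotation":[0,0,0]},{"gripper":1,"offset":[10,0,0],"rotation":[0,0,0]},{"gripper":1,"offset":[17,0,0],"rotation":[0,0,0]},{"gripper":1,"offset":[24,0,0],"rotation":[0,0,0]},{"gripper":1,"offset":[31,0,0],"rotation":[0,0,0]},{"gripper":1,"offset":[37,0,0],"rotation":[0,0,0]},{"gripper":1,"offset":[41,0,0],"rotation":[0,0,0]},{"gripper":1,"offset":[41,0,0],"rotation":[0,0,0]}]'; python3 -c "
from meas import *
T=status((314,188))"
```

```text
t: 13.65
tool_pos: [0.6008, 0.2006, 0.0177]
tool_rot: [-2.174, -2.268, -0.0]
contact_force: [-0.4, 0.1, -1.3]
opening: 0.0211
grip_force: 59.3
t 13.65 pos [0.6008 0.2006 0.0177] yaw 92.43 F [-0.4  0.1 -1.3] open 0.0211 -> off [-69.5  -3.7   0.7] rot [-0.    -0.     0.004]
(array([313.70987654, 187.2037037 ]), (306, 179, 16, 17))
ring [ 0.6114 -0.0155  0.007 ] local [0.033 0.028] tip local [0.0315 0.0383]
```

```bash
python3 -m handwheel '[{"gripper":1,"offset":[5,0,0],"rotation":[0,0,0]},{"gripper":1,"offset":[12,0,0],"rotation":[0,0,0]},{"gripper":1,"offset":[20,0,0],"rotation":[0,0,0]},{"gripper":1,"offset":[28,0,0],"rotation":[0,0,0]},{"gripper":1,"offset":[34,0,0],"rotation":[0,0,0]},{"gripper":1,"offset":[38,0,0],"rotation":[0,0,0]},{"gripper":1,"offset":[35,0,0],"rotation":[0,0,0]},{"gripper":1,"offset":[30,0,0],"rotation":[0,0,0]}]'; python3 -c "
from meas import *
T=status((299,187))
cv2.imwrite('pics/t8.png',cv2.resize(T['image'][152:232,250:357],(800,598),interpolation=cv2.INTER_CUBIC)[:,:,::-1])"
```

```text
t: 14.7
tool_pos: [0.5996, 0.23, 0.0178]
tool_rot: [-2.174, -2.268, -0.0]
contact_force: [-0.2, -0.7, -1.5]
opening: 0.0211
grip_force: 59.3
t 14.7 pos [0.5996 0.23   0.0178] yaw 92.41 F [-0.2 -0.7 -1.5] open 0.0211 -> off [-98.9  -3.7   0.8] rot [ 0.    -0.     0.004]
(array([298.58421986, 187.76595745]), (291, 180, 16, 17))
ring [0.6106 0.0224 0.007 ] local [0.0336 0.0659] tip local [0.0313 0.0677]
```

View pics/t8.png

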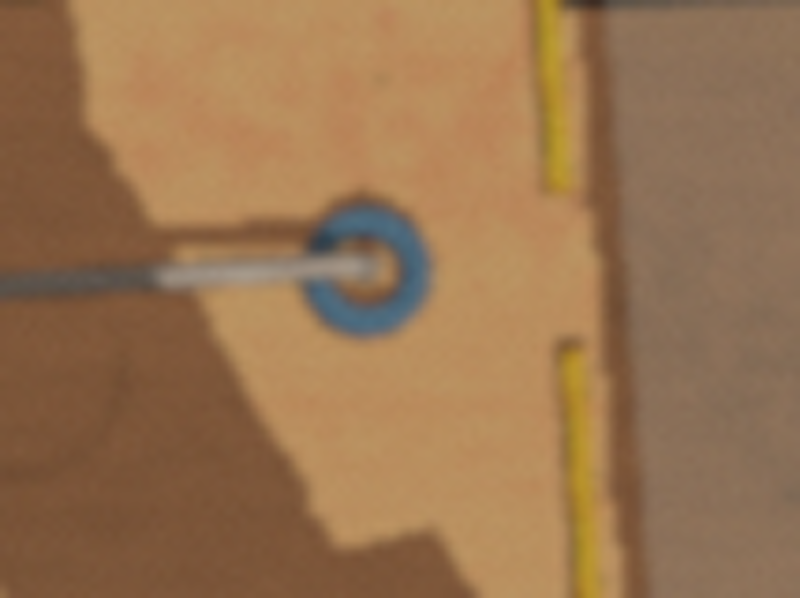

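The ring lies flat in front of the rail at (367,268), with the hook end near the middle of its bore at (370,265). Now I'll lift the hook straight up out of it.

```bash
python3 -m handwheel '[{"gripper":1,"offset":[0,1,-4],"rotation":[0,0,0]},{"gripper":1,"offset":[0,1,-10],"rotation":[0,0,0]},{"gripper":1,"offset":[0,1,-17],"rotation":[0,0,0]},{"gripper":1,"offset":[0,1,-25],"rotation":[0,0,0]},{"gripper":1,"offset":[0,1,-40],"rotation":[0,0,0]},{"gripper":1,"offset":[0,1,-60],"rotation":[0,0,0]},{"gripper":1,"offset":[0,1,-75],"rotation":[0,0,0]},{"gripper":1,"offset":[0,1,-75],"rotation":[0,0,0]}]'; python3 -c "
from meas import *
T=status((299,187)); go((.462,.237,.093),167.3)"
```

```text
t: 15.75
tool_pos: [0.6021, 0.2307, 0.0956]
tool_rot: [2.173, 2.266, 0.006]
contact_force: [0.4, 0.1, -1.7]
opening: 0.0211
grip_force: 59.3
t 15.75 pos [0.6021 0.2307 0.0956] yaw 92.41 F [ 0.4  0.1 -1.7] open 0.0211 -> off [-99.6  -6.6  78.5] rot [ 0.004 -0.001  0.004]
(array([298.62470862, 189.46620047]), (291, 184, 16, 13))
ring [0.6063 0.0224 0.007 ] local [0.0294 0.0661] tip local [0.0339 0.0683]
t 15.8 pos [0.6012 0.2304 0.094 ] yaw 92.41 F [-0.2 -0.2 -2.6] open 0.0211 -> off [  12.4 -138.8    0.8] rot [ 2.000e-03  1.000e-03 -1.307e+00]
```

```bash
python3 -m handwheel '[{"gripper":1,"offset":[4,-40,0],"rotation":[0,0,0]},{"gripper":1,"offset":[8,-85,0],"rotation":[0,0,-0.15]},{"gripper":1,"offset":[12,-125,0],"rotation":[0,0,-0.33]},{"gripper":1,"offset":[12,-139,0],"rotation":[0,0,-0.51]},{"gripper":1,"offset":[12,-139,0],"rotation":[0,0,-0.69]},{"gripper":1,"offset":[12,-139,0],"rotation":[0,0,-0.87]},{"gripper":1,"offset":[12,-139,0],"rotation":[0,0,-1.05]},{"gripper":1,"offset":[12,-139,0],"rotation":[0,0,-1.23]}]'; python3 -c "
from meas import *
go((.462,.237,.0125),167.3)
T=cam('top'); r=ringpx(T,(299,187),20); w=onz(T,[r[0]],.007)[0]; print(r,w,loc(w))"
```

```text
t: 16.8
tool_pos: [0.4603, 0.2361, 0.0917]
tool_rot: [-0.458, -3.106, 0.002]
contact_force: [0.4, 0.4, -1.3]
opening: 0.021
grip_force: 59.6
t 16.8 pos [0.4603 0.2361 0.0917] yaw 163.22 F [ 0.4  0.4 -1.3] open 0.021 -> off [-1.5  1.4 79.2] rot [-0.001 -0.002 -0.071]
(array([298.47644444, 187.59111111]), (291, 180, 16, 16)) [0.6110487  0.02266007 0.007     ] [0.0341 0.0661]
```

Ring is unhooked and in place. Next I'll lower the hook to the table.

```bash
python3 -m handwheel '[{"gripper":1,"offset":[0,0,25],"rotation":[0,0,-0.07]},{"gripper":1,"offset":[0,0,45],"rotation":[0,0,-0.07]},{"gripper":1,"offset":[0,0,60],"rotation":[0,0,-0.07]},{"gripper":1,"offset":[0,0,69],"rotation":[0,0,-0.07]},{"gripper":1,"offset":[0,0,74],"rotation":[0,0,-0.07]},{"gripper":1,"offset":[0,0,77],"rotation":[0,0,-0.07]},{"gripper":1,"offset":[0,0,79],"rotation":[0,0,-0.07]},{"gripper":1,"offset":[0,0,79],"rotation":[0,0,-0.07]}]'; python3 -c "
from h import *
go((.462,.237,.0125),167.3)"
```

```text
t: 17.85
tool_pos: [0.4614, 0.2365, 0.014]
tool_rot: [0.359, 3.121, 0.0]
contact_force: [0.3, -0.1, -1.2]
opening: 0.0208
grip_force: 59.6
t 17.85 pos [0.4614 0.2365 0.014 ] yaw 166.89 F [ 0.3 -0.1 -1.2] open 0.0208 -> off [-0.5  0.6  1.5] rot [ 0.     0.    -0.007]
```

```bash
python3 -m handwheel '[{"gripper":1,"offset":[0,0,0.5],"rotation":[0,0,0]},{"gripper":1,"offset":[0,0,1],"rotation":[0,0,0]},{"gripper":1,"offset":[0,0,1.5],"rotation":[0,0,0]},{"gripper":1,"offset":[0,0,2],"rotation":[0,0,0]},{"gripper":1,"offset":[0,0,2],"rotation":[0,0,0]},{"gripper":1,"offset":[0,0,2],"rotation":[0,0,0]},{"gripper":1,"offset":[0,0,2],"rotation":[0,0,0]},{"gripper":1,"offset":[0,0,2],"rotation":[0,0,0]}]'; python3 -c "
from h import *
go((.462,.237,.0125),167.3)"
```

```text
t: 18.85
tool_pos: [0.4612, 0.2364, 0.0118]
tool_rot: [0.359, 3.121, 0.0]
contact_force: [-0.1, 0.3, -2.8]
opening: 0.0213
grip_force: 59.6
t 18.85 pos [0.4612 0.2364 0.0118] yaw 166.89 F [-0.1  0.3 -2.8] open 0.0213 -> off [-0.7  0.8 -0.7] rot [ 0.     0.    -0.007]
```

```bash
python3 -m handwheel '[{"gripper":1,"offset":[0,0,0.5],"rotation":[0,0,0]},{"gripper":1,"offset":[0,0,1],"rotation":[0,0,0]},{"gripper":1,"offset":[0,0,1.5],"rotation":[0,0,0]},{"gripper":1,"offset":[0,0,2],"rotation":[0,0,0]},{"gripper":1,"offset":[0,0,2],"rotation":[0,0,0]},{"gripper":1,"offset":[0,0,2],"rotation":[0,0,0]},{"gripper":1,"offset":[0,0,2],"rotation":[0,0,0]},{"gripper":1,"offset":[0,0,2],"rotation":[0,0,0]}]'; python3 -c "
from h import *
go((.462,.237,.0125),167.3)"
```

```text
t: 19.85
tool_pos: [0.4612, 0.2365, 0.0116]
tool_rot: [-0.358, -3.12, 0.001]
contact_force: [-7.6, -2.2, 11.0]
opening: 0.021
grip_force: 61.8
t 19.85 pos [0.4612 0.2365 0.0116] yaw 166.91 F [-7.6 -2.2 11. ] open 0.021 -> off [-0.7  0.7 -0.9] rot [-0.001 -0.001 -0.007]
```

On the table (11 N, so just pressing). I'll ease off, release, and retreat.

```bash
python3 -m handwheel '[{"gripper":1,"offset":[0,0,-1.2],"rotation":[0,0,0]},{"gripper":1,"offset":[0,0,-1.2],"rotation":[0,0,0]},{"gripper":0.4,"offset":[0,0,-1.2],"rotation":[0,0,0]},{"gripper":0,"offset":[0,0,-1.2],"rotation":[0,0,0]},{"gripper":-0.5,"offset":[0,0,-1.2],"rotation":[0,0,0]},{"gripper":-1,"offset":[0,0,-1.2],"rotation":[0,0,0]},{"gripper":-1,"offset":[0,0,-1.2],"rotation":[0,0,0]},{"gripper":-1,"offset":[0,0,-1.2],"rotation":[0,0,0]}]'; python3 -m handwheel '[{"gripper":-1,"offset":[0,0,0],"rotation":[0,0,0]},{"gripper":-1,"offset":[0,0,-10],"rotation":[0,0,0]},{"gripper":-1,"offset":[0,0,-30],"rotation":[0,0,0]},{"gripper":-1,"offset":[0,0,-60],"rotation":[0,0,0]},{"gripper":-1,"offset":[0,0,-100],"rotation":[0,0,0]},{"gripper":-1,"offset":[0,0,-140],"rotation":[0,0,0]},{"gripper":-1,"offset":[0,0,-180],"rotation":[0,0,0]},{"gripper":-1,"offset":[0,0,-180],"rotation":[0,0,0]}]'
python3 - <<'E'
from meas import *
go((.15,-.5,.3))
S=cam('side');T=cam('top')
cv2.imwrite('pics/f.png',np.hstack([cv2.resize(i,(400,300)) for i in(T['image'],S['image'])])[:,:,::-1])
r=ringpx(T,(299,187),20); w=onz(T,[r[0]],.007)[0]; print(r,w,loc(w))
E
```

```text
t: 20.85
tool_pos: [0.4612, 0.2364, 0.011]
tool_rot: [0.359, 3.121, 0.0]
contact_force: [-0.5, 0.3, 0.2]
opening: 0.0854
grip_force: 0.0
t: 21.85
tool_pos: [0.4637, 0.2373, 0.1965]
tool_rot: [0.358, 3.113, 0.006]
contact_force: [-0.2, 0.9, 0.4]
opening: 0.0854
grip_force: 0.0
t 21.85 pos [0.4637 0.2373 0.1965] yaw 166.89 F [-0.2  0.9  0.4] open 0.0854 -> off [ 137.5 -788.7 -108.6] rot [0. 0. 0.]
(array([298.46301131, 187.7154047 ]), (291, 180, 16, 17)) [0.61073678 0.0227022  0.007     ] [0.0338 0.0662]
```

View pics/f.png

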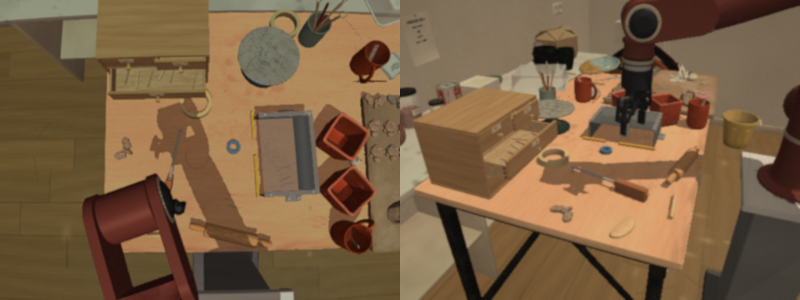

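The final views show the ring flat in front of the rail (top view (233,146)). The hook lies on the table away from it, the bystanders are where they were, and the gripper is open and clear.

```bash
python3 -c "
from station import ctrl
print(ctrl.finish_job())"
```

```text
the job is handed in; nothing more can be done
None
```

I hooked the ring, drew it out through the gap to about 66 mm in front of the rail and unhooked it; the hook is on the table away from it, and I handed the job in at about 22 s, with no verdict returned.

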